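# Hold the spring clip open round the glued edge

## Robot

A 6-joint arm with a two-finger parallel gripper is mounted at the origin on the work surface; the furniture and walls round the work are solid. World frame = base frame: x ahead of the robot, y to its left, z up, the work surface at z = 0. Lengths are in m, angles in degrees, forces in N, time in s.
With the tool pointing down it reaches from about 0.275 to 1 m from the base axis. Payload 8.4 kg.
Tool frame: the origin (TCP) lies on the mounting face of the last link; the fingertips stand 173 mm ahead of it and the grasp point (between the pads) lies 155 mm ahead of it; z points along the fingers, y is the line along which they close (so a half turn about z gives the same grasp; the last joint's range is limited). The gripper opens to 85 mm and grips with 20 to 120 N. Pads are 22 mm wide; open, the fingers measure 114 mm over their backs; the gripper's body (76 mm by 85 mm) begins 54 mm behind the grasp point. The pads swing forward as they close: fully open they stand 13 mm farther back than shut.
Start: joints at [-69.752, 20.225, 93.587, -0, 66.188, -0.138], TCP at [0.218, -0.586, 0.405] pointing down, gripper open.
Joint ranges: [-150.9, 150.9], [-52.94, 120.26], [3.33, 152.33], [-74.26, 254.26], [0, 154.13], [-172.89, 172.89]. Speed limits (degrees/s): [127.2, 127.2, 159.86, 180, 180, 180].

## Interface

Orientations are given as [roll, pitch, yaw] about the fixed x, y, z axes, in that order (R = Rz(yaw) Ry(pitch) Rx(roll)).
In Python, from plant import state, camera, calibration, job_done gives the robot as it stands. The module is installed in compiled form; this text tells all that it offers.
- The arm moves only by the shell command python3 -m crank 'ROWS'. ROWS is JSON, a list of rows, each a list of 7 numbers: the shift along the tool's x, y, z normalised to -1 to 1, where 1 is 50 cm, then the turn, a rotation vector about the tool's x, y, z normalised to -1 to 1, where 1 is 45 degrees, then the opening, from -1 (shut) to 1 (fully open), so that 0 is half open. A call has 1 to 20 rows; each row is the pose to reach, as a shift and turn from the pose commanded when the call began, along the tool's axes at that moment; what a row does not reach only later rows make up. A row lasts 1/10 s, in which the tool goes at most 50 mm and 8.59 degrees, less where a joint would pass 70% of its speed; a pose out of reach is approached as far as the arm can. A call with a number of a shift or a turn outside -1 to 1 is refused whole. A call with a gripper value outside its range is refused whole. The fingers move at their own pace and stop on an object; the grip force is fixed at half the most. Time passes only in rows, so rows that repeat a pose let the fingers close. It gives the time, the measured TCP pose, the force, the opening and the grip force at its end, in the units of the state.
- state(): the state, without advancing time (a new reading comes with each control period).
- camera(name): name is "scene" or "top"; returns (picture, depth): 420x560x3 uint8, blue, green, red; 420x560 float32, m along the optical axis (not along the pixel's ray), 0 where there is no reading.
- calibration(name): a dict with "fov_y" (degrees; the focal length in pixels is half the picture's height over the tangent of half this angle, whatever the lens; pixels are square), "cx", "cy" (the principal point, pixels), "extrinsics" (4x4, takes a point from world to camera coordinates). Camera axes: x right, y up, looking along -z (the intrinsics and any distortion apply to the point x, -y, -z); pixel columns grow to the right and rows downward; lengths in m; the calibration is good to about 2 mm. A picture is of the moment at which its call begins. calibration takes no time and is no camera call.
- job_done(): hands the job in; it is judged then, once.
The state is a dict: "time": time; "joints": joint angles; "dq": joint speeds; "joint_efforts": joint torques, N m; "eef_pos": TCP position; "tool_rot": TCP orientation; "ft_force": force on the tool from outside, world axes, zero at the start; "ft_torque": the same for the moment, N m; "grip_width": finger opening in m; "grip_force": force on a finger pad.
Only numpy, scipy, OpenCV 4.12 (cv2) and the standard library are available. Lean on these libraries where they do the work, as an engineer would, in place of code of your own. Each camera call takes 0.05 s, during which the arm holds its last target. There are 200 camera calls.

## Task

One of the two little card walls has a wooden strip freshly glued along its upright edge facing you. Pick up the spring clip by its handles, squeeze it so that its jaws gape wide, and bring it in from that edge, clear of the board, until both jaw tips reach well past the edge, one on either side of card and strip. Finish there, still holding the clip wide open with its jaws not touching the wall (do not let it close), and do not shift either wall or the things lying around.

Things in the scene. Friction and masses are not known exactly. Their poses are not given: they have to be found in the camera images.
- clip_center (a point): Black plastic spring clip with ribbed handles and a steel pin, lying on its side: 120 mm long, 24 mm high, 55 g, two mirrored halves hinged on an upright pin. Point: on the pin, half-way up (12 mm). At rest +x is the centre line towards the jaw tips, 60 mm ahead of the pin; z up. The frame belongs to the half on +y, which turns by half the joint angle when squeezed.
- clip_handles (a point): point on the centre line (at rest) midway between the two handles, 45 mm behind the pin, half-way up: the place to squeeze from above, fingers closing along y. The handles spread apart in a V, at rest 44 mm over their outer faces here, 51 mm at their ends 60 mm behind the pin; fully squeezed the outer faces are parallel, 24 mm apart.
- clip_arm (a joint): angle between the clip's halves: 0 at rest (jaw tips together), grows as the handles are squeezed, 0.44 rad at the stop. Tips then 26 mm apart, evenly to both sides of the centre line; the gap reaches about 45 mm back from the tips. A spring shuts it: about 3 N at the handles at first, 8 N at the stop.
- jaw_tip_1 (a point): inner face of the jaw at its very tip, half-way up, 60 mm ahead of the pin, on the clip half at +y (axes of clip_center)
- jaw_tip_2 (a point): the same on the other half, at -y; its axes turn with that half
- strip_edge (a point): upright edge to go round, facing the robot: white card wall 110 mm long, 4 mm thick, 104 mm high; wooden strip 14 x 5 mm glued on its +y face along this edge, from 8 mm above the board to the top; together 9 mm thick. Point: mid thickness of both, mid height (56 mm above the board). x from the edge into the wall, y across it, z up. The wall stands in a loose 450 g wooden foot.
- plain_edge (a point): the same point and axes on the other wall, alike but with no strip (4 mm thick): leave alone. Both feet: 90 x 64 mm, 10 mm high, with rails beside the card up to 24 mm; they begin 15 mm behind the edge.
- glue: glue bottle standing on the board, 34 x 52 x 126 mm, origin under its centre: leave alone
- cutters: side cutters lying on the board, 109 x 32 x 9 mm, origin under the centre: leave alone
- sanding: cork sanding block, 41 x 69 x 26 mm, origin under the centre: leave alone
Not all that is in view belongs to the job. What is shaped like the part that bears strip_edge but orange or red is not meant.

How it is judged (in metres and radians):
On the way:
1. the clip is held clear of the board with its jaws squeezed open (value of joint clip_arm above 0.33 rad and height (world z) of clip_center above 0.022 m and contact force between the fingers and clip above 0.5 N), for 0.2 s.
At the end, for the whole second after the job is handed in: Held still in the fingers, clip squeezed to over 0.33 rad, pin point over 26 mm above the board; both jaw tips over 8 mm past the strip edge (pin in front of it), within 40 mm of its mid height, one each side and each over 1 mm clear of card and strip; clip not touching the wall (value of joint clip_arm above 0.33 rad and contact force between the fingers and clip above 0.5 N and height (world z) of clip_center above 0.026 m and contact force between clip and strip_wall below 0.2 N and x of each of jaw_tip_1, jaw_tip_2 in the frame of strip_edge above 0.008 m and z of jaw_tip_1 in the frame of strip_edge between -0.04 and 0.04 m and z of jaw_tip_2 in the frame of strip_edge between -0.04 and 0.04 m and ((y of jaw_tip_1 in the frame of strip_edge above 0.0055 m and y of jaw_tip_2 in the frame of strip_edge below -0.0055 m) or (y of jaw_tip_2 in the frame of strip_edge above 0.0055 m and y of jaw_tip_1 in the frame of strip_edge below -0.0055 m)) and x of clip_center in the frame of strip_edge below -0.005 m and linear speed of clip below 0.03 m/s); the arm keeps its last pose, push and grip.
It fails at once if the wall with the strip is shifted by more than 12 mm (distance of strip_edge from where it was at the start of the episode above 0.012 m).
It fails at once if the plain wall is shifted by more than 12 mm (distance of plain_edge from where it was at the start of the episode above 0.012 m).
It fails at once if the glue bottle is shifted by more than 20 mm (distance of glue from where it was at the start of the episode above 0.02 m).
It fails at once if the side cutters is shifted by more than 20 mm (distance of cutters from where it was at the start of the episode above 0.02 m).
It fails at once if the sanding block is shifted by more than 20 mm (distance of sanding from where it was at the start of the episode above 0.02 m).
It also fails if it takes over 32 s, if anything falls off the work surface, if the arm or the gripper's body presses on something with over 40 N, if the wrist force passes 120 N, or if a joint passes its speed limit or range.

## Working session

There is one attempt and no reset: what is moved stays moved. The work goes in short steps, Python scripts to look and compute and a shell command to move; the robot and the scene stay as the last step left them, time stands still between calls to the robot, and variables do not carry over. Pictures are saved under pics/ and viewed, at most 10 in all, crops included, and the job is handed in when it is done.

```bash
mkdir -p pics
cat > h.py <<'E'
import numpy as np, cv2
from plant import state,camera,calibration
def grab(n,tag):
    p,d=camera(n); cv2.imwrite(f'pics/{tag}.png',p); np.save(f'pics/{tag}.npy',d); return p,d
def pts(n,d):
    c=calibration(n); f=210/np.tan(np.radians(c['fov_y'])/2)
    v,u=np.mgrid[0:420,0:560]; X=(u-c['cx'])/f*d; Y=-(v-c['cy'])/f*d
    P=np.stack([X,Y,-d,np.ones_like(d)],-1)
    return (P@np.linalg.inv(c['extrinsics']).T)[...,:3]
E
python3 - <<'E'
from h import *
for n in('scene','top'):
    grab(n,n+'0'); print(calibration(n))
s=state();print(s)
a=[cv2.imread(f'pics/{n}0.png') for n in('scene','top')]
for n,i in zip(('scene','top'),a): cv2.imwrite(f'pics/{n}0b.png',cv2.resize(i,(800,600),interpolation=cv2.INTER_CUBIC))
E
```

```text
{'fov_y': 44.205182072531635, 'cx': 286.81152040890595, 'cy': 210.30558029994432, 'extrinsics': array([[ 0.99977739,  0.00755019,  0.01970176, -0.44108581],
       [-0.0210403 ,  0.42633768,  0.90431935, -0.12791012],
       [-0.00157182, -0.90453257,  0.42640163, -0.89490133],
       [ 0.        ,  0.        ,  0.        ,  1.        ]])}
{'fov_y': 42.19509643517792, 'cx': 267.5628467889613, 'cy': 217.52265824789538, 'extrinsics': array([[ 0.37763565, -0.92593344,  0.00621077,  0.02144363],
       [ 0.90378674,  0.37004557,  0.21502513, -0.47715424],
       [-0.20139723, -0.07558794,  0.97658877, -1.02009434],
       [ 0.        ,  0.        ,  0.        ,  1.        ]])}
{'time': 0.1, 'joints': array([-6.97511348e+01,  2.02592676e+01,  9.36237378e+01, -1.83297709e-05,
        6.61878632e+01, -1.37441602e-01]), 'dq': array([ 0.01698358,  0.00719493, -0.083815  ,  0.07655845, -0.01884567,
       -0.07660397]), 'joint_efforts': array([-5.66693434e-04, -6.06360841e+01, -3.42822504e+01, -1.39583885e-04,
        3.98001837e-03, -1.56808608e-05]), 'eef_pos': array([ 0.21764823, -0.58566344,  0.4040365 ]), 'tool_rot': array([-1.79929131e+02, -1.53239965e-04,  2.03863141e+01]), 'ft_force': array([ 0.57076726,  0.39268256, -0.38058648]), 'ft_torque': array([ 0.00351627, -0.00154063, -0.01053863]), 'grip_force': 0.0, 'grip_width': 0.085402991334814}
```

View pics/scene0b.png

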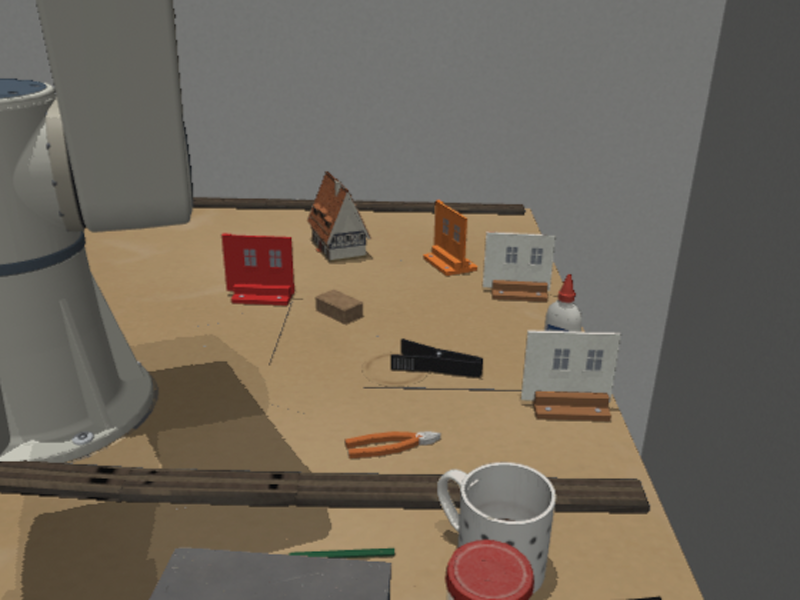

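View pics/top0b.png

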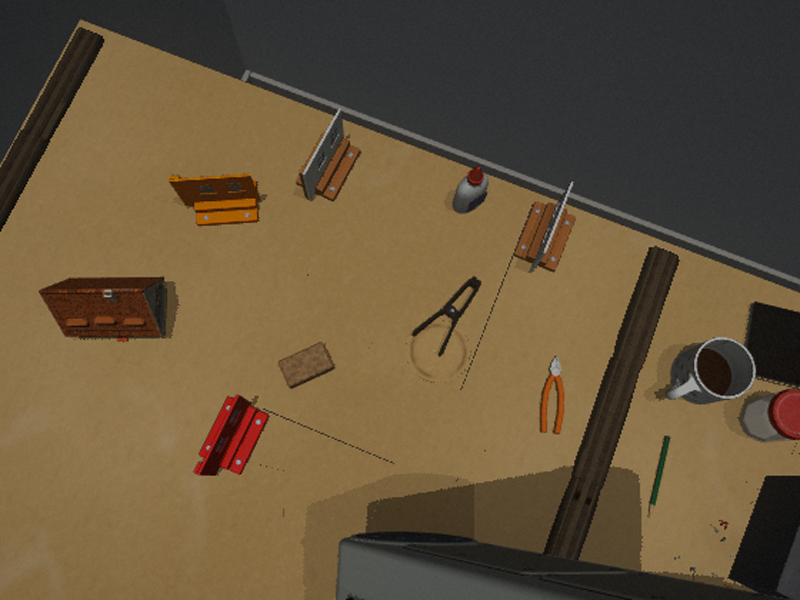

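Run:
```python
from h import *
i=cv2.imread('pics/top0.png'); d=np.load('pics/top0.npy')
a=i[70:145,200:262]; b=i[120:195,352:414]; c=i[185:260,280:342]
cv2.imwrite('pics/cr.png',cv2.resize(np.hstack([a,b,c]),None,fx=4.3,fy=4.3*1.0,interpolation=cv2.INTER_CUBIC))
P=pts('top',d)
# tall card points
for n,(r0,r1,c0,c1) in dict(A=(70,145,200,262),B=(120,195,352,414)).items():
    Q=P[r0:r1,c0:c1].reshape(-1,3); Q=Q[(Q[:,2]>.06)&(Q[:,2]<.13)]
    print(n,len(Q),Q.min(0),Q.max(0))
    m=np.median(Q,0);u,s,v=np.linalg.svd((Q-m)[:,:2]);print(m,v[0],s)
    t=(Q-m)[:,:2]@v[0]; w=(Q-m)[:,:2]@v[1]
    for k in np.linspace(t.min(),t.max(),9)[:-1]:
        q=(t>=k)&(t<k+(np.ptp(t))/8); print(round(k,3),w[q].min().round(4),w[q].max().round(4),Q[q,2].max().round(3))
r0,r1,c0,c1=185,260,280,345
Q=P[r0:r1,c0:c1].reshape(-1,3); q=(Q[:,2]>.012)&(Q[:,2]<.04);Q=Q[q]
print(len(Q),Q.min(0),Q.max(0))
for u,v in[(314,216),(333,196),(291,233),(309,246),(314,218)]: print(u,v,P[v,u])
```

```text
A 459 [0.55628613 0.35772242 0.06020869] [0.66780965 0.37545514 0.10954239]
[0.60591838 0.36338546 0.09043383] [-0.99560182  0.09368576] [0.72617512 0.04075303]
-0.062 -0.0051 0.0008 0.105
-0.048 -0.0041 0.001 0.11
-0.034 -0.004 0.0016 0.108
-0.02 -0.0035 0.0015 0.108
-0.006 -0.003 0.0017 0.106
0.008 -0.0038 0.002 0.107
0.022 -0.007 0.0023 0.108
0.036 -0.0077 0.0021 0.108
B 227 [0.57715537 0.02383375 0.06013658] [0.68825084 0.02938788 0.11060791]
[0.6284505  0.02778673 0.10221708] [-0.99993982  0.01097073] [0.50608214 0.02108164]
-0.06 -0.003 0.0009 0.111
-0.046 -0.0036 0.0013 0.107
-0.032 -0.0035 0.0011 0.107
-0.018 -0.0031 0.0008 0.109
-0.004 -0.0035 0.0015 0.109
0.01 -0.0029 0.001 0.108
0.024 -0.0029 0.001 0.108
0.037 -0.0034 0.001 0.107
377 [0.41305628 0.08912503 0.01205853] [0.53710474 0.15137258 0.03095374]
314 216 [0.47815186 0.11669941 0.0228263 ]
333 196 [0.53212537 0.09583785 0.02216839]
291 233 [0.43001311 0.14718381 0.01208804]
309 246 [0.4172966  0.10374855 0.02096779]
314 218 [0.47392685 0.11520877 0.02431257]
```

View pics/cr.png

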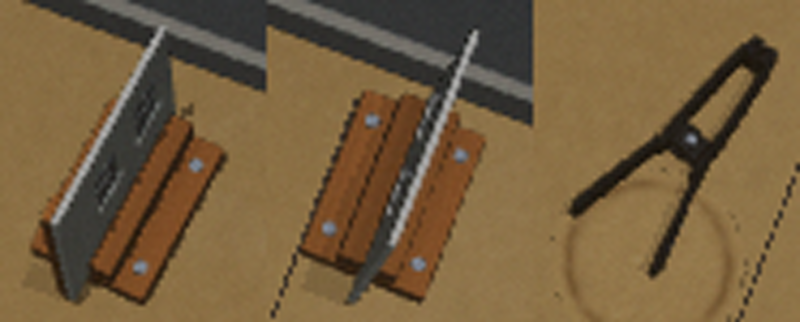

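```bash
cat >> h.py <<'E'
def ray(n,u,v,z):
    c=calibration(n); f=210/np.tan(np.radians(c['fov_y'])/2)
    M=np.linalg.inv(c['extrinsics']); o=M[:3,3]; r=M[:3,:3]@np.array([(u-c['cx'])/f,-(v-c['cy'])/f,-1])
    return o+r*(z-o[2])/r[2]
E
python3 - <<'E'
from h import *
T={n:ray('top',u,v,.024)[:2] for n,u,v in[('pin',316.5,217.6),('tip',334.5,196.5),('h1',289.5,233.8),('h2',308.4,247.8)]}
for k in T:print(k,T[k])
hm=(T['h1']+T['h2'])/2;print('hm',hm,'len',np.linalg.norm(T['tip']-hm),np.linalg.norm(T['h1']-T['h2']))
yaw=lambda a:np.degrees(np.arctan2(a[1],a[0]))
print('yaw',yaw(T['tip']-hm),yaw(T['pin']-hm),yaw(T['tip']-T['pin']))
d=np.load('pics/top0.npy');P=pts('top',d)
Q=P[70:145,200:262].reshape(-1,3);Q=Q[(Q[:,2]>.1)&(Q[:,2]<.115)]
k=Q[:,0]>.585; c=np.polyfit(Q[k,0],Q[k,1],1);print('A top',len(Q),c,yaw([1,c[0]]),Q[:,0].min())
for x0 in np.arange(.55,.66,.01):
    q=Q[(Q[:,0]>=x0)&(Q[:,0]<x0+.01),1]
    if len(q):print(round(x0,3),q.min().round(4),q.max().round(4),len(q))
# wall top near corners by rays, crop A pixels
for a,b in[(48,222),(62,224),(163,27)]: print(a,b,ray('top',200+a/4.3,70+b/4.3,.104))
for n,u,v in[('sand',214,255),('red',160,305),('orange',155,145)]:print(n,P[v,u])
# scene camera
d=np.load('pics/scene0.npy');P=pts('scene',d)
Q=P[155:215,335:392].reshape(-1,3);Q=Q[(Q[:,2]>.05)&(Q[:,2]<.11)&(Q[:,1]<.42)&(Q[:,1]>.33)]
c=np.polyfit(Q[:,0],Q[:,1],1);print('scene A',len(Q),Q[:,0].min(),Q[:,0].max(),c,yaw([1,c[0]]),np.polyval(c,.556))
Q=P[225:270,265:345].reshape(-1,3);Q=Q[(Q[:,2]>.008)&(Q[:,2]<.04)];print('scene clip',Q.min(0),Q.max(0))
E
```

```text
pin [0.47669143 0.11082362]
tip [0.53176566 0.09267024]
h1 [0.42502381 0.1490646 ]
h2 [0.41288687 0.10358278]
hm [0.41895534 0.12632369] len 0.11772308358517482 0.04707336054320679
yaw -16.61083683495442 -15.027525639596139 -18.243077816111043
A top 157 [-0.07455922  0.4095156 ] -4.264039215822646 0.5576771765671265
0.55 0.3665 0.3755 10
0.56 0.3657 0.375 24
0.57 0.3641 0.3737 15
0.58 0.3641 0.3683 13
0.59 0.3632 0.3685 13
0.6 0.3626 0.3664 12
0.61 0.3615 0.3658 14
0.62 0.3609 0.3651 10
0.63 0.3596 0.3648 13
0.64 0.3594 0.3637 12
0.65 0.3577 0.3637 12
48 222 [0.55813739 0.36998951 0.104     ]
62 224 [0.55965818 0.36375164 0.104     ]
163 27 [0.66622096 0.35911175 0.104     ]
sand [0.32808095 0.27213588 0.02525539]
red [0.19843826 0.32683609 0.04348064]
orange [0.49355644 0.47740685 0.02431706]
scene A 1067 0.5576671731798566 0.6679549542872238 [-0.07893648  0.40991891] -4.513368426566314 0.3660302242210901
scene clip [0.41366109 0.08555555 0.00800219] [0.53541985 0.149414   0.02529367]
```

```bash
python3 -m crank '[[0.62,-0.82,0.1,0,0,0.822,1],[0.62,-0.82,0.1,0,0,0.822,1],[0.62,-0.82,0.1,0,0,0.822,1],[0.62,-0.82,0.1,0,0,0.822,1],[0.62,-0.82,0.1,0,0,0.822,1],[0.62,-0.82,0.1,0,0,0.822,1],[0.62,-0.82,0.1,0,0,0.822,1],[0.62,-0.82,0.1,0,0,0.822,1],[0.62,-0.82,0.1,0,0,0.822,1],[0.62,-0.82,0.1,0,0,0.822,1],[0.62,-0.82,0.1,0,0,0.822,1],[0.62,-0.82,0.1,0,0,0.822,1],[0.62,-0.82,0.1,0,0,0.822,1],[0.62,-0.82,0.1,0,0,0.822,1]]'
cat >> h.py <<'E'
def rel(p,yaw):
    from scipy.spatial.transform import Rotation as R
    s=state(); r=R.from_euler('xyz',s['tool_rot'],degrees=True)
    print('t',s['time'],s['eef_pos'],s['tool_rot'],s['grip_width'])
    d=r.inv().apply(np.array(p)-s['eef_pos'])/.5
    w=(r.inv()*R.from_euler('xyz',[180,0,yaw],degrees=True)).as_rotvec(degrees=True)/45
    print('row',d.round(4),w.round(4))
E
python3 -c "
from h import *
rel([.432,.1228,.25],-16.6)"
```

```text
time: 1.5
eef_pos: [0.3653, -0.0943, 0.3547]
tool_rot: [180.0, -0.0, -16.6]
ft_force: [0.4, -0.2, 0.1]
grip_width: 0.0855
grip_force: 0.0
t 1.5 [ 0.36534178 -0.09425755  0.35472307] [ 1.79985970e+02 -9.77743372e-04 -1.66442968e+01] 0.08549700732571626
row [ 0.0034 -0.4542  0.2093] [ 0.0003 -0.     -0.001 ]
```

```bash
python3 -m crank '[[0.0034,-0.454,0.21,0,0,0,1],[0.0034,-0.454,0.21,0,0,0,1],[0.0034,-0.454,0.21,0,0,0,1],[0.0034,-0.454,0.21,0,0,0,1],[0.0034,-0.454,0.21,0,0,0,1],[0.0034,-0.454,0.21,0,0,0,1],[0.0034,-0.454,0.21,0,0,0,1],[0.0034,-0.454,0.21,0,0,0,1]]'
python3 -c "
from h import *
rel([.432,.1228,.177],-16.6)
p,d=grab('scene','s1');q,_=grab('top','t1')
cv2.imwrite('pics/c1.png',np.hstack([cv2.resize(p[190:290,230:365],(400,296)),cv2.resize(q[170:270,250:385],(400,296))]))"
```

```text
time: 2.3
eef_pos: [0.432, 0.1222, 0.2499]
tool_rot: [180.0, 0.0, -16.7]
ft_force: [-0.2, -0.2, 0.2]
grip_width: 0.0852
grip_force: 0.0
t 2.3 [0.43195891 0.12217955 0.249899  ] [ 1.79977912e+02  1.29358011e-02 -1.66884450e+01] 0.08515656522686835
row [-0.0002 -0.0013  0.1458] [ 0.0005  0.0003 -0.002 ]
```

View pics/c1.png

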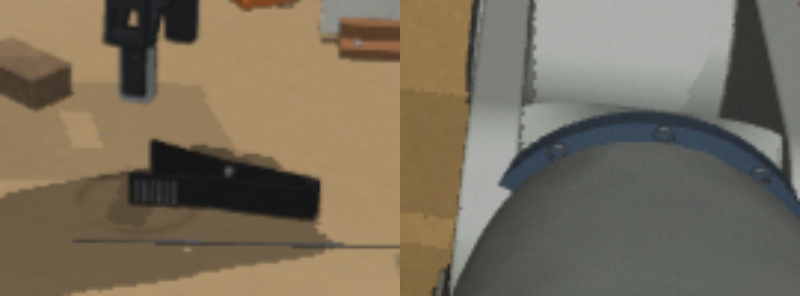

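The left crop (scene camera) shows the near finger at about (138,75), above the ribbed handle at (155,190). The arm blocks the top camera. The alignment is plausible, so I'll go down and squeeze.

```bash
python3 -m crank '[[0,-0.001,0.07,0,0,0,1],[0,-0.001,0.12,0,0,0,1],[0,-0.001,0.146,0,0,0,1],[0,-0.001,0.146,0,0,0,1],[0,-0.001,0.146,0,0,0,1],[0,-0.001,0.146,0,0,0,-1],[0,-0.001,0.146,0,0,0,-1],[0,-0.001,0.146,0,0,0,-1],[0,-0.001,0.146,0,0,0,-1],[0,-0.001,0.146,0,0,0,-1],[0,-0.001,0.146,0,0,0,-1],[0,-0.001,0.146,0,0,0,-1],[0,-0.001,0.146,0,0,0,-1],[0,-0.001,0.146,0,0,0,-1],[0,-0.001,0.146,0,0,0,-1]]'
python3 -m crank '[[0,0,-0.05,0,0,0,-1],[0,0,-0.1,0,0,0,-1],[0,0,-0.1,0,0,0,-1],[0,0,-0.1,0,0,0,-1]]'
python3 -c "
from h import *
p,d=grab('scene','s2');q,_=grab('top','t2')
cv2.imwrite('pics/c2.png',np.hstack([cv2.resize(p[190:290,230:365],(400,296)),cv2.resize(q[170:270,250:385],(400,296))]))"
```

```text
time: 3.9
eef_pos: [0.4328, 0.1243, 0.1778]
tool_rot: [-179.9, -0.1, -16.6]
ft_force: [-2.0, 0.0, 13.6]
grip_width: 0.0213
grip_force: 58.5
time: 4.3
eef_pos: [0.4322, 0.124, 0.2271]
tool_rot: [-179.9, -0.1, -16.6]
ft_force: [-0.1, -0.7, -0.8]
grip_width: 0.021
grip_force: 59.2
```

View pics/c2.png

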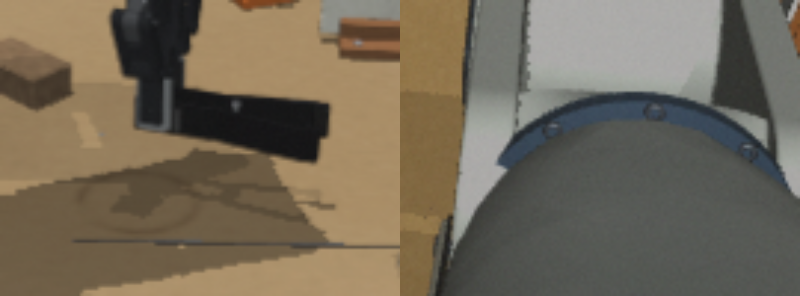

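The scene crop shows the clip held level and lifted, with its near jaw at (320,130), the pin at (236,105) and the far jaw spread behind. The top camera is still blocked. Next I'll check the pin against the tool, then move in front of the wall.

Run:
```python
from h import *
s=state();g=s['eef_pos'][:2];y=np.radians(-16.6);c=np.array([np.cos(y),np.sin(y)]);n=np.array([-c[1],c[0]])
p=ray('scene',230+236*.3375,190+105*.338,.0735);print(p,'ahead',(p[:2]-g)@c,'left',(p[:2]-g)@n)
d=np.load('pics/s2.npy');P=pts('scene',d)[218:246,285:345].reshape(-1,3)
Q=P[(P[:,2]>.035)&(P[:,2]<.09)&(P[:,1]<.2)];t=(Q[:,:2]-g)@c;w=(Q[:,:2]-g)@n
for a in np.arange(0,.12,.01):
    k=(t>=a)&(t<a+.01)
    if k.sum():print(a.round(2),k.sum(),w[k].min().round(4),w[k].max().round(4),Q[k,2].min().round(4),Q[k,2].max().round(4))
rel([.4144,.3818,.227],-4.4)
```

```text
[0.48122283 0.1019818  0.0735    ] ahead 0.053688249083338205 left -0.006865970425248931
0.0 24 -0.0198 0.0106 0.048 0.0862
0.01 111 -0.0212 0.0133 0.0484 0.0871
0.02 87 -0.0169 0.0105 0.0486 0.0728
0.03 83 -0.0161 0.0105 0.0485 0.0735
0.04 83 -0.0169 0.0129 0.0481 0.0724
0.05 100 -0.0182 0.013 0.0469 0.0737
0.06 98 -0.02 0.0161 0.0489 0.0725
0.07 105 -0.0214 0.0165 0.0486 0.0735
0.08 111 -0.023 0.018 0.0491 0.0728
0.09 108 -0.0237 0.0203 0.0494 0.0728
0.1 104 -0.0242 0.0181 0.0486 0.0731
t 4.4 [0.4317337  0.12389972 0.22614313] [ 1.79976087e+02  3.98362214e-02 -1.66007327e+01] 0.021253670193501346
row [-0.1806 -0.4844 -0.0018] [ 0.0004  0.0009 -0.2711]
```

```bash
python3 -m crank '[[-0.18,-0.05,0,0,0,-0.27,-1],[-0.18,-0.1,0,0,0,-0.27,-1],[-0.18,-0.49,0,0,0,-0.27,-1],[-0.18,-0.49,0,0,0,-0.27,-1],[-0.18,-0.49,0,0,0,-0.27,-1],[-0.18,-0.49,0,0,0,-0.27,-1],[-0.18,-0.49,0,0,0,-0.27,-1],[-0.18,-0.49,0,0,0,-0.27,-1],[-0.18,-0.49,0,0,0,-0.27,-1],[-0.18,-0.49,0,0,0,-0.27,-1],[-0.18,-0.49,0,0,0,-0.27,-1],[-0.18,-0.49,0,0,0,-0.27,-1]]'
python3 - <<'E'
from h import *
rel([.4742,.3797,.227],-4.4)
p,d=grab('scene','s3');q,e=grab('top','t3')
cv2.imwrite('pics/c3.png',np.hstack([cv2.resize(p[140:230,280:400],(400,300)),cv2.resize(q[60:165,170:310],(400,300))]))
s=state();g=s['eef_pos'][:2];y=np.radians(-4.4);c=np.array([np.cos(y),np.sin(y)]);n=np.array([-c[1],c[0]])
for nm,D in(('scene',d),('top',e)):
    P=pts(nm,D).reshape(-1,3);t=(P[:,:2]-g)@c;w=(P[:,:2]-g)@n
    k=(P[:,2]>.035)&(P[:,2]<.09)&(t>0)&(t<.3)&(abs(w)<.045);P,t,w=P[k],t[k],w[k]
    print(nm)
    for a in np.arange(0,.2,.01):
        k=(t>=a)&(t<a+.01)
        if k.sum():print(a.round(2),k.sum(),w[k].min().round(4),w[k].max().round(4),P[k,2].min().round(4),P[k,2].max().round(4))
E
```

```text
time: 5.6
eef_pos: [0.4159, 0.3838, 0.2268]
tool_rot: [180.0, 0.0, -4.5]
ft_force: [0.3, 0.3, -0.3]
grip_width: 0.0212
grip_force: 59.3
t 5.6 [0.41592525 0.38383515 0.22679593] [ 1.79997433e+02  5.06649109e-03 -4.50426090e+00] 0.021241384805202313
row [ 0.1168 -0.0009 -0.0004] [ 0.0001  0.0001 -0.0023]
scene
0.0 72 -0.0303 -0.0108 0.0488 0.0898
0.01 62 -0.0193 0.0146 0.0498 0.0895
0.02 57 -0.0181 0.0099 0.0471 0.0724
0.03 59 -0.0185 0.0096 0.047 0.0724
0.04 52 -0.0167 0.0103 0.0497 0.0727
0.05 59 -0.0205 0.0118 0.0469 0.0718
0.06 63 -0.0235 0.0129 0.0481 0.0725
0.07 65 -0.0227 0.0163 0.0471 0.0721
0.08 61 -0.0244 0.0178 0.0489 0.0726
0.09 70 -0.0258 0.0197 0.0463 0.0711
0.1 47 -0.0249 0.0168 0.0454 0.0717
0.14 74 -0.0126 0.0006 0.0353 0.0891
0.15 93 -0.012 -0.0023 0.0353 0.0895
0.16 92 -0.012 -0.001 0.0351 0.0897
0.17 99 -0.0132 -0.0013 0.0352 0.0899
0.18 97 -0.0151 -0.0012 0.0352 0.0898
0.19 94 -0.0115 -0.0025 0.0355 0.0899
top
0.07 13 -0.0194 -0.0152 0.0543 0.0742
0.08 24 -0.0212 -0.0157 0.0492 0.0759
0.09 38 -0.0217 0.0132 0.0501 0.0777
0.1 35 -0.0215 0.0185 0.0526 0.0758
0.14 58 -0.0077 0.0021 0.0355 0.0889
0.15 33 -0.0076 -0.0055 0.0385 0.0894
0.16 30 -0.0075 -0.0056 0.0361 0.0886
0.17 34 -0.0081 -0.0054 0.0378 0.0893
0.18 34 -0.0085 -0.0056 0.0353 0.0897
0.19 29 -0.0083 -0.0059 0.037 0.0889
```

View pics/c3.png

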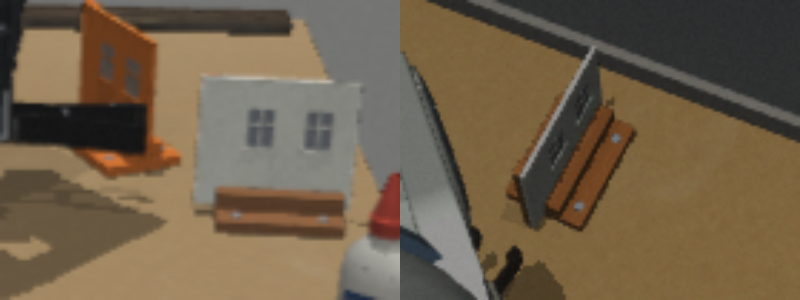

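Left: the open clip's jaws end at about (148,130), ahead of the white wall's edge at (197,140). Right: both jaw tips show at (478,240) and (515,255), straddling the line of the wall edge at (525,200). The depth data puts the clip within about 1.5 mm of the wall's centre line, with 34 mm to go to the edge, so I'll advance 57 mm.

```bash
python3 -m crank '[[0.02,0.002,0,0,0,0,-1],[0.04,0.002,0,0,0,0,-1],[0.055,0.002,0,0,0,0,-1],[0.07,0.002,0,0,0,0,-1],[0.085,0.002,0,0,0,0,-1],[0.1,0.002,0,0,0,0,-1],[0.114,0.002,0,0,0,0,-1],[0.114,0.002,0,0,0,0,-1],[0.114,0.002,0,0,0,0,-1],[0.114,0.002,0,0,0,0,-1]]'
python3 - <<'E'
from h import *
p,d=grab('scene','s4');q,e=grab('top','t4')
cv2.imwrite('pics/c4.png',np.hstack([cv2.resize(p[140:230,280:400],(400,300)),cv2.resize(q[80:150,190:283],(400,300))]))
s=state();print(s['ft_force'],s['grip_width'])
g=s['eef_pos'][:2];y=np.radians(-4.5);c=np.array([np.cos(y),np.sin(y)]);n=np.array([-c[1],c[0]])
P=pts('top',e).reshape(-1,3);t=(P[:,:2]-g)@c;w=(P[:,:2]-g)@n
k=(P[:,2]>.04)&(P[:,2]<.115)&(t>.06)&(t<.15)&(abs(w)<.045);P,t,w=P[k],t[k],w[k]
for a in np.arange(.06,.14,.005):
    k=(t>=a)&(t<a+.005); print(a.round(3),np.sort((w[k]*1e3).round().astype(int)).tolist())
E
```

```text
time: 6.7
eef_pos: [0.4723, 0.379, 0.2266]
tool_rot: [180.0, 0.0, -4.4]
ft_force: [-0.2, -0.1, -1.7]
grip_width: 0.0209
grip_force: 59.3
[ 0.41956045  0.091849   -0.61814252] 0.021443636172916565
0.06 []
0.065 []
0.07 []
0.075 []
0.08 []
0.085 []
0.09 [-20, -20, -20, -20, -19, -19]
0.095 [-20, -20, -18, -18, -16, -15, -15, -14]
0.1 [-21, -21, -19, -19, -17, -16, -15, -14, -13]
0.105 [-17, -7, -6, -6, -6, -6, -6, -6, -5, -5, -5, -5, -5, -5, -3]
0.11 [-7, -6, -6, -6, -6, -6, -6, -6, -6, -6, -6, -6, -6, -5, -5, -5, -5, -5, -5, -5, -5, -4, -4, -3, -3, -2]
0.115 [-7, -7, -7, -6, -6, -6, -6, -6, -6, -6, -6, -6, -6, -6, -6, -6, -6, -6, -6, -6, -5, -5, -5, -4, -3, -2]
0.12 [-8, -7, -6, -6, -6, -6, -6, -6, -6, -6, -6, -6, -6, -6, -6, -5, -5, -5, -5, -5, -5, -5, -4, -4, -4, -3]
0.125 [-8, -7, -6, -6, -6, -6, -6, -6, -6, -6, -6, -6, -6, -6, -6, -5, -5, -5, -5, -5, -4, -4, -2]
0.13 [-7, -7, -6, -6, -6, -6, -6, -6, -6, -6, -6, -6, -6, -5, -5, -5, -5, -5, -5, -5, -4, -3, -2]
0.135 [-7, -7, -7, -7, -7, -6, -6, -6, -6, -6, -6, -6, -6, -6, -6, -6, -5, -5, -5, -5, -5, -5, -4, -3]
0.14 [-8, -6, -6, -6, -6, -6, -6, -6, -6, -6, -6, -5, -5, -5, -5, -5, -5, -5, -4, -3, -2, -2]
```

View pics/c4.png

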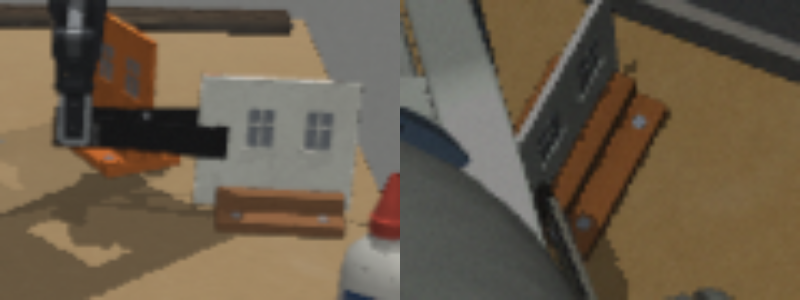

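The wall sits at the same pixels as before, with its edge at x≈197. The near jaw reaches x≈228, about 20 mm past the edge, with 6 mm or more of clearance on the near side and no contact force. I'm handing it in.

```bash
python3 -c "
from plant import job_done
print(job_done())"
```

```text
the job is handed in; nothing more can be done
None
```

I handed the job in with the clip held wide open around the strip edge: tips about 20 mm past it, no contact force, and the wall unmoved in the last picture. The far jaw was hidden from both cameras at the end, so its clearance (about 10 mm) is worked out from the gap, and the hand-in returned no verdict.

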